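# Index the mending turntable to its next hole

## Robot

A 6-joint arm with a two-finger parallel gripper is mounted at the origin on the work surface. World frame = base frame: x ahead of the robot, y to its left, z up, the work surface at z = 0. Lengths are in mm, angles in rad, forces in N, time in s.
With the tool pointing down it reaches from about 225 to 875 mm from the base axis. Payload 3.4 kg.
Tool frame: the origin (TCP) lies at the very end of the fingers, on their centre line; the grasp point (between the pads) lies 19 mm behind it; z points along the fingers, y is the line along which they close (so a half turn about z gives the same grasp; the last joint's range is limited). The gripper opens to 85 mm and grips with 20 to 120 N. Pads are 22 mm wide; open, the fingers measure 114 mm over their backs; the gripper's body (76 mm by 85 mm) begins 54 mm behind the grasp point. The pads swing forward as they close: fully open they stand 13 mm farther back than shut.
Start: joints at [1.026, 0.276, 1.505, -0, 1.361, -0.121], TCP at [236.476, 524.158, 231.328] pointing down, gripper open.
Joint ranges: [-2.89, 2.89], [-0.75, 2.08], [0.22, 2.7], [-1.18, 4.32], [0.11, 2.71], [-2.7, 2.7]. Speed limits (rad/s): [2.57, 2.57, 3.14, 3.14, 3.14, 3.14].

## Interface

Orientations are given as a unit quaternion [w, x, y, z].
In Python, from rig import arm gives the robot as it stands.
- The arm moves only by the shell command python3 -m jog 'ROWS' [OPENING]. ROWS is a JSON object of lists of equal length, an entry for each row: "dp": the shift along the world's x, y, z in m, a list of three; "delta_rot": the turn, a rotation vector about the world's x, y, z in degrees, a list of three. A call has exactly 5 rows; each row shifts and turns the commanded pose from where the row before left it; what a row does not reach is not made up. A row lasts 1/12 s, in which the tool goes at most 41.7 mm and 7.16 degrees, less where a joint would pass 70% of its speed; a pose out of reach is approached as far as the arm can. A call is refused whole if a number of a shift passes 0.0417 or a number of a turn 7.16, either way. A call with a gripper value outside its range is refused whole. OPENING is the finger opening in m, from 0 to 0.0854, set as the call begins (- or left out, the last holds). The fingers move at their own pace and stop on an object; the grip force is fixed at half the most. Time passes only in rows, so rows that do not move let the fingers close, or fill a call up. It gives the time, the measured TCP pose, the force, the opening and the grip force at its end, in the units of the state.
- arm.observe(): the state, without advancing time (a new reading comes with each control period).
- arm.read_camera(name): name is "scene" or "top"; returns the picture (384x512x3 uint8, blue, green, red); there is no depth.
- arm.camera_params(name): a dict with "intrinsics" (3x3 intrinsics, pixels), "view" (4x4, takes a point from world to camera coordinates). Camera axes: x right, y down, z forward; pixel columns grow to the right and rows downward; lengths in mm; the calibration is good to about 2 mm. A picture is of the moment at which its call begins. camera_params takes no time and is no camera call.
- arm.finish_job(): hands the job in; it is judged then, once.
The state is a dict: "time_s": time; "qpos": joint angles; "qvel": joint speeds; "joint_torque": joint torques, N m; "position": TCP position; "eef_rot": TCP orientation; "wrist_force": force on the tool from outside, world axes, zero at the start; "moment": the same for the moment, N m; "finger_gap": opening from 0.0 (shut) to 1.0 (fully open); "grip_force": force on a finger pad.
Only numpy, scipy, OpenCV 4.12 (cv2) and the standard library are available. Lean on these libraries where they do the work, as an engineer would, in place of code of your own. Each camera call takes 0.05 s, during which the arm holds its last target. There are 200 camera calls.

## Task

Index the mended dish one side on: lift the turntable's spring plunger by its wing, give it a quarter turn so that it stays up by itself and let go, then turn the wheel by its knob anticlockwise (seen from above) part of the way to the next hole. Take the wing again, turn it back and let go so that the pin rides on the wheel, then bring the wheel on by its knob until you feel the pin snap fully home in that next hole and lock it, and let go. Do not press on the dish, do not turn the wheel backwards, and leave the other pottery where it stands.

Things in the scene. Friction and masses are not known exactly. Their poses are not given: they have to be found in the camera images.
- turntable: Fixed frame of the indexing turntable. Origin on the table under the wheel's axis, z up. Dark round foot 250 mm across. On its -y side, outside the wheel, centred 160 mm from the axis, an aluminium column 44 x 24 mm carries a level arm over the wheel's rim; both end 100 mm above the table. The arm bears the plunger, 112 mm from the axis along -y.
- sleeve (a point): Centre of the top of the plunger's steel sleeve on the arm, 114 mm above the table, 112 mm from the wheel's axis on the frame's -y side. The sleeve is 31 x 30 mm, 14 mm high, cut right through by a slot 9 mm wide along the frame's y. Axes as the frame's.
- wheel: The wheel: an aluminium disc 274 mm across and 12 mm thick, origin on its axis at its underside 40 mm above the table. Six holes 10 mm wide, 60 degrees apart, 112 mm from the axis. It turns either way without a stop, stays where it is left, and needs about 1 to 2 N at its knob, 3 to 5 N while the pin rides on it. Its axes turn with it; at the start they are the frame's.
- pin_nose (a point): Lowest point of the plunger's upright steel pin, 8 mm across with a round nose, below the arm over the ring of holes. At the start it is home, 9 mm deep in a hole (43 mm above the table; the wheel's top is at 52 mm) and locks the wheel with 1 mm of play. The pin rises with the wing.
- wing: Black wing on top of the plunger: a bar 12 mm thick (own x), 46 mm long (own y), 24 mm high; origin at its centre, 128 mm above the table when home, length then along the frame's y. Its underside is 2 mm above the sleeve when home. A spring (6 N at the bottom, 9 N at the top) pulls it down; it lifts 16 mm at most.
- rib (a point): Middle of the lower edge of the steel rib under the wing, 5 mm thick, 24 mm long like the wing, 12 mm deep in the sleeve's slot when home. Lifted over 12 mm, the wing can be turned up to 100 degrees either way; let go crosswise, the rib rests on the sleeve and the plunger stays 12 mm up, the pin 3 mm clear of the wheel. Within 8 degrees of the slot it springs down when let go.
- wheel_knob (a point): Centre of the top of the black upright knob on the wheel: a cylinder 22 mm across, 60 mm tall, 115 mm from the axis, top 112 mm above the table. At the start 60 degrees anticlockwise of the frame's x (57.5, 99.6 mm); one hole on at (-57.5, 99.6 mm). If the pin is let down between holes it rides on the wheel, lift about 8.5 mm, and snaps home and stops the wheel when a hole comes.
- dish: White square dish with gold-coloured mended cracks, 112 mm across the rim, fixed on the wheel's middle on a rubber disc. Origin at the centre of its underside, 58 mm above the table; rim 95 mm above the table. A flat side faces the knob, 56 mm from the axis.
- egg_cup: Blue stemmed egg cup, 54 mm across, 85 mm high; origin at the centre of its underside. A bystander.
- lacquer_jar: Amber glass jar with black cap, 56 mm across, 65 mm high; origin at the centre of its underside. A bystander.
- rinse_bowl: Small white round bowl, 90 mm across, 45 mm high; origin at the centre of its underside. A bystander.

How it is judged (in metres and radians):
On the way, in this order (a step that is already met when the one before it is completed fails the run):
1. the plunger has been raised and stays up by itself, the fingers off the wing, the wheel still at its first hole (z of wing in the frame of turntable above 0.1382 m and contact force between the fingers and wing below 0.1 N and x of wheel_knob in the frame of turntable above 0.045 m), for 0.2 s.
2. the wheel has been turned part of the way anticlockwise and the plunger let down, so that the pin rides on the wheel with the fingers off the wing (z of wing in the frame of turntable between 0.134 and 0.138 m and contact force between the fingers and wing below 0.1 N and x of wheel_knob in the frame of turntable between -0.053 and 0.04 m and y of wheel_knob in the frame of turntable above 0.05 m), for 0.1 s.
At the end, for the whole second after the job is handed in: The wheel stands one hole (60 degrees) anticlockwise of its start, knob within about 4 mm of its new place, with the plunger (wing) down to within 2 mm of fully home, so that the pin locks it; wheel and plunger at rest (z of wing in the frame of turntable below 0.13 m and x of wheel_knob in the frame of turntable between -0.062 and -0.053 m and y of wheel_knob in the frame of turntable above 0.09 m and angular speed of dish below 0.05 rad/s and linear speed of wing below 0.01 m/s); the robot touches nothing.
It fails at once if the fingers or arm press on the dish with more than 6 N (contact force between any of the fingers, the arm and dish above 6 N).
It fails at once if the wheel is turned backwards (clockwise) by more than about 25 degrees (x of wheel_knob in the frame of turntable above 0.095 m).
It fails at once if a bystander is moved more than 30 mm (distance of any of egg_cup, lacquer_jar, rinse_bowl from where it was at the start of the episode above 0.03 m).
It also fails if it takes over 69 s, if anything falls off the work surface, if the arm or the gripper's body presses on something with over 40 N, if the wrist force passes 120 N, or if a joint passes its speed limit or range.

## Working session

There is one attempt and no reset: what is moved stays moved. The work goes in short steps, Python scripts to look and compute and a shell command to move; the robot and the scene stay as the last step left them, time stands still between calls to the robot, and variables do not carry over. Pictures are saved under pics/ and viewed, at most 11 in all, crops included, and the job is handed in when it is done.

```bash
ls; mkdir -p pics
python3 - <<'E'
from rig import arm
import cv2,json
for n in("scene","top"):
    im=arm.read_camera(n); cv2.imwrite(f"pics/{n}0.png",im)
    p=arm.camera_params(n); print(n,p)
o=arm.observe();print(o)
E
```

```text
pics
scene {'intrinsics': array([[414.94088506,   0.        , 253.96114097],
       [  0.        , 414.94088506, 189.45618088],
       [  0.        ,   0.        ,   1.        ]]), 'view': array([[-6.62618671e-01,  7.48890182e-01,  9.99961629e-03,
         3.86862721e+02],
       [ 4.72310471e-01,  4.28188069e-01, -7.70440001e-01,
        -1.73584079e+02],
       [-5.81256669e-01, -5.05785006e-01, -6.37434084e-01,
         1.46334676e+03],
       [ 0.00000000e+00,  0.00000000e+00,  0.00000000e+00,
         1.00000000e+00]])}
top {'intrinsics': array([[435.93329147,   0.        , 257.7203598 ],
       [  0.        , 435.93329147, 187.61394203],
       [  0.        ,   0.        ,   1.        ]]), 'view': array([[-1.57204025e-02, -9.99858972e-01, -5.90809030e-03,
        -7.13693237e-01],
       [-9.82838914e-01,  1.65384079e-02, -1.83723024e-01,
         5.81471091e+02],
       [ 1.83794824e-01,  2.91850118e-03, -9.82960297e-01,
         1.41843827e+03],
       [ 0.00000000e+00,  0.00000000e+00,  0.00000000e+00,
         1.00000000e+00]])}
{'time_s': 0.1, 'qpos': array([ 1.02599769e+00,  2.76530819e-01,  1.50603080e+00, -3.08993771e-06,
        1.36074141e+00, -1.21009486e-01]), 'qvel': array([ 0.00052217, -0.00297603, -0.00193365, -0.00124844,  0.00053286,
       -0.00141971]), 'joint_torque': array([ 1.98870104e-03, -4.17699087e+01, -2.46404564e+01,  8.42021655e-05,
        5.80130465e-03,  3.14911165e-05]), 'position': array([236.20099816, 523.70019494, 230.51710317]), 'eef_rot': array([-2.78038227e-04,  2.10312083e-01,  9.77633928e-01, -8.08729480e-04]), 'wrist_force': array([ 0.41776867, -0.0403019 ,  0.3446929 ]), 'moment': array([-0.03276721,  0.01333558,  0.00240151]), 'grip_force': 0.0, 'finger_gap': 1.0003655076648679}
```

View pics/top0.png

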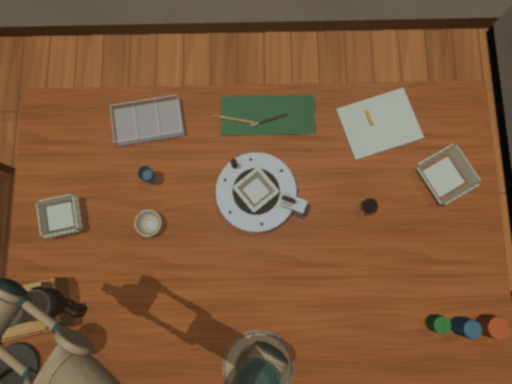

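View pics/scene0.png

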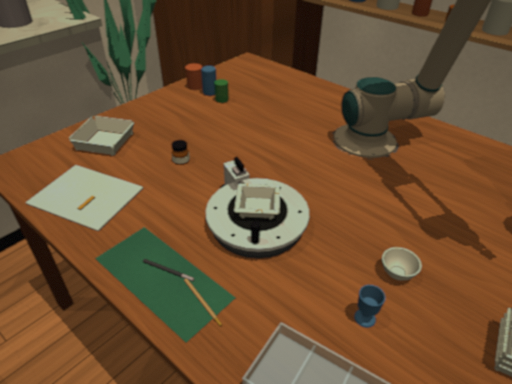

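The top view shows the wheel centred near (256,191), the black knob at (235,164), the plunger arm and wing at (291,202), the bowl at (148,223), the egg cup at (147,174) and the jar at (369,206). The scene view agrees with this: knob at (255,232), wing at (238,164).

```bash
cat > h.py <<'E'
from rig import arm
import numpy as np, cv2
P={n:arm.camera_params(n) for n in("scene","top")}
def ray(n,uv,z):
    K=P[n]["intrinsics"];V=P[n]["view"];R=V[:3,:3];c=-R.T@V[:3,3]
    d=R.T@np.linalg.inv(K)@np.array([uv[0],uv[1],1.]);return c+d*(z-c[2])/d[2]
def pix(n,p):
    V=P[n]["view"];q=P[n]["intrinsics"]@(V[:3,:3]@np.array(p,float)+V[:3,3]);return q[:2]/q[2]
def tri(uv1,uv2):
    A=[];b=[]
    for n,uv in(("scene",uv1),("top",uv2)):
        V=P[n]["view"];c=-V[:3,:3].T@V[:3,3];d=ray(n,uv,0)-c;d/=np.linalg.norm(d)
        M=np.eye(3)-np.outer(d,d);A.append(M);b.append(M@c)
    return np.linalg.lstsq(np.vstack(A),np.hstack(b),rcond=None)[0]
def st():
    o=arm.observe();print(round(o['time_s'],2),o['position'].round(1),o['eef_rot'].round(4),'F',o['wrist_force'].round(1),'q',o['qpos'].round(2),round(o['finger_gap'],3),round(o['grip_force'],1))
E
python3 - <<'E'
from h import *
t=cv2.imread('pics/top0.png');s=cv2.imread('pics/scene0.png')
hsv=cv2.cvtColor(t,cv2.COLOR_BGR2HSV)
m=((hsv[...,1]<60)&(hsv[...,2]>110)).astype(np.uint8); m[:140]=0;m[240:]=0;m[:,:205]=0;m[:,310:]=0
cs=max(cv2.findContours(m,cv2.RETR_EXTERNAL,cv2.CHAIN_APPROX_NONE)[0],key=len)[:,0,:]
W=np.array([ray("top",p,52)[:2] for p in cs])
c=np.median(W,0)
for i in range(20):
    r=np.linalg.norm(W-c,axis=1);k=abs(r-137)<(20 if i<5 else 5)
    A=np.c_[2*W[k],np.ones(k.sum())];x=np.linalg.lstsq(A,(W[k]**2).sum(1),rcond=None)[0];c=x[:2];R=np.sqrt(x[2]+c@c)
print('centre',c,R,k.sum(),len(k),pix("top",[*c,52]))
def blobs(im,name,box,thr,z):
    g=im.max(2);x0,y0,x1,y1=box;n,l,stt,ce=cv2.connectedComponentsWithStats((g[y0:y1,x0:x1]<thr).astype(np.uint8))
    for i in range(1,n):
        if stt[i,4]>5: uv=ce[i]+[x0,y0];print(name,uv.round(1),stt[i],ray(name,uv,z).round(1))
blobs(t,"top",(225,150,245,172),70,100)
blobs(t,"top",(278,190,305,212),70,140)
blobs(s,"scene",(240,215,270,245),60,100)
blobs(s,"scene",(228,152,250,178),60,132)
a=cv2.resize(t[145:240,205:315],None,fx=5,fy=5,interpolation=cv2.INTER_CUBIC)
b=cv2.resize(s[145:270,195:320],None,fx=4,fy=4,interpolation=cv2.INTER_CUBIC)
b=cv2.copyMakeBorder(b,0,0,0,0,0)
cv2.imwrite('pics/cropt.png',a);cv2.imwrite('pics/crops.png',b)
E
```

```text
centre [569.65736101  -3.54622924] 135.93942851925502 214 260 [255.81600466 191.16102584]
top [233.9 163.3] [ 7 10  5  8 30] [655.9  67.  100. ]
top [288.4 199.1] [ 5  7 12  6 28] [ 526.6 -106.9  140. ]
scene [254.8 225.6] [  0   1  30  28 458] [654.6  64.  100. ]
scene [239.1 164.8] [ 7  5  9 16 80] [ 533.1 -100.3  132. ]
```

View pics/cropt.png

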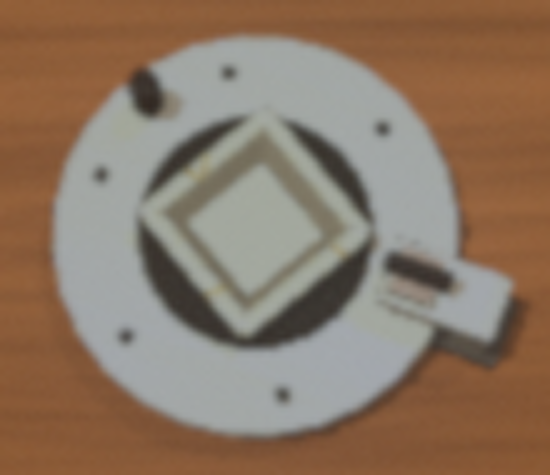

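View pics/crops.png

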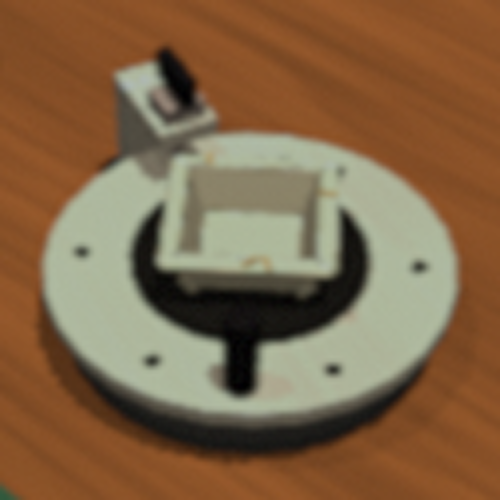

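The crops show five of the six holes, at crop pixels (230,72), (382,128), (101,174), (126,336) and (282,395). The wing top is centred at (419,272) and the knob at (146,90). The holes give the centre and the yaw.

Run:
```python
from h import *
t=cv2.imread('pics/top0.png')
H=np.array([(230,72),(382,128),(101,174),(126,336),(282,395)])/5+[205-.4,145-.4]
g=t.max(2).astype(float)
Q=[]
for u in H:
    x,y=np.round(u).astype(int);w=g[y-3:y+4,x-3:x+4];w=np.clip(np.median(w)-15-w,0,None);yy,xx=np.mgrid[y-3:y+4,x-3:x+4]
    Q.append(ray("top",((w*xx).sum()/w.sum(),(w*yy).sum()/w.sum()),51)[:2])
Q=np.array(Q);A=np.c_[2*Q,np.ones(5)];x=np.linalg.lstsq(A,(Q**2).sum(1),rcond=None)[0];c=x[:2];print('c',c,np.sqrt(x[2]+c@c))
d=Q-c;a=np.degrees(np.arctan2(d[:,1],d[:,0]));print('hole ang',a.round(1),'yaw',((a+90+30)%60-30).round(1))
yaw=np.radians(((a+90+30)%60-30).mean());R=np.array([[np.cos(yaw),-np.sin(yaw)],[np.sin(yaw),np.cos(yaw)]])
for nm,p,z in(("wing",(0,-112),140),("wing0",(0,-112),128),("knob",(57.5,99.6),112),("knob2",(-57.5,99.6),112)):
    w=c+R@p;print(nm,w.round(1),pix("top",[*w,z]).round(1),pix("scene",[*w,z]).round(1))
for z in(140,116):
  for y in(-89,-135): w=c+R@(0,y);print(z,y,pix("top",[*w,z]).round(1),pix("scene",[*w,z]).round(1))
print(np.degrees(yaw)); print(tri((239,161),(288.4,199.1)))
from scipy.spatial.transform import Rotation as Ro
q=arm.observe()['eef_rot'];print(Ro.from_quat([*q[1:],q[0]]).as_matrix().round(3))
```

```text
c [570.8548377  -2.9417264] 112.15713518749556
hole ang [   8.6  -51.4   68.5  128.6 -171.5] yaw [-21.4 -21.4 -21.5 -21.4 -21.5]
wing [ 529.9 -107.2] [288.5 198.1] [238.  160.9]
wing0 [ 529.9 -107.2] [288.3 198.7] [238.  164.5]
knob [660.8  68.7] [233.2 161. ] [254.6 224.3]
knob2 [553.7 110.8] [220.4 193.3] [296.5 209.5]
140 -89 [281.7 195.6] [241.7 165.4]
140 -135 [295.4 200.6] [234.4 156.5]
116 -89 [281.3 196.8] [241.8 172.6]
116 -135 [294.8 201.8] [234.6 163.6]
-21.442692757595957
[ 526.833609   -106.67838792  138.38102222]
[[-0.912  0.411 -0.001]
 [ 0.411  0.912 -0.001]
 [ 0.    -0.002 -1.   ]]
```

Holes agree: radius 112.2 mm, yaw −21.4°, axis (570.7,−3.0). Wing expected at (529.5,−107.2). I move above it with the tool y-axis across the bar (yaw −21.4°).

```bash
R='{"dp":[[0.0147,-0.0315,0],[0.0147,-0.0315,0],[0.0147,-0.0315,0],[0.0147,-0.0315,0],[0.0147,-0.0315,0]],"delta_rot":[[0,0,-4.35],[0,0,-4.35],[0,0,-4.35],[0,0,-4.35],[0,0,-4.35]]}' ; true
python3 -m jog '{"dp":[[0.0147,-0.0315,0],[0.0147,-0.0315,0],[0.0147,-0.0315,0],[0.0147,-0.0315,0],[0.0147,-0.0315,0]],"delta_rot":[[0,0,-4.35],[0,0,-4.35],[0,0,-4.35],[0,0,-4.35],[0,0,-4.35]]}' 0.045
python3 -m jog '{"dp":[[0.0147,-0.0315,0],[0.0147,-0.0315,0],[0.0147,-0.0315,0],[0.0147,-0.0315,0],[0.0147,-0.0315,0]],"delta_rot":[[0,0,-4.35],[0,0,-4.35],[0,0,-4.35],[0,0,-4.35],[0,0,-4.35]]}'
python3 -m jog '{"dp":[[0.0147,-0.0315,0],[0.0147,-0.0315,0],[0.0147,-0.0315,0],[0.0147,-0.0315,0],[0.0147,-0.0315,0]],"delta_rot":[[0,0,-4.35],[0,0,-4.35],[0,0,-4.35],[0,0,-4.35],[0,0,-4.35]]}'
python3 -m jog '{"dp":[[0.0147,-0.0315,0],[0.0147,-0.0315,0],[0.0147,-0.0315,0],[0.0147,-0.0315,0],[0.0147,-0.0315,0]],"delta_rot":[[0,0,-4.35],[0,0,-4.35],[0,0,-4.35],[0,0,-4.35],[0,0,-4.35]]}'
cat >> h.py <<'E'
from scipy.spatial.transform import Rotation as Ro
def s2():
    st();q=arm.observe()['eef_rot'];M=Ro.from_quat([*q[1:],q[0]]).as_matrix();print('yaw',np.degrees(np.arctan2(M[1,1],M[0,1])).round(1),'z',M[:,2].round(3),'mom',arm.observe()['moment'].round(2))
E
python3 -c "
from h import *
s2()"
```

```text
time_s: 0.52
position: [310.0, 365.0, 230.9]
eef_rot: [-0.0, 0.392, 0.92, -0.0]
wrist_force: [0.7, -0.1, -0.0]
finger_gap: 0.525
grip_force: 0.0
time_s: 0.93
position: [383.5, 207.5, 231.1]
eef_rot: [-0.0, 0.559, 0.829, -0.0]
wrist_force: [0.1, -0.7, 0.0]
finger_gap: 0.528
grip_force: 0.0
time_s: 1.35
position: [457.1, 50.0, 231.1]
eef_rot: [-0.0, 0.706, 0.709, -0.0]
wrist_force: [0.3, 0.6, 0.2]
finger_gap: 0.527
grip_force: 0.0
time_s: 1.77
position: [530.6, -107.5, 230.9]
eef_rot: [-0.0, 0.827, 0.563, -0.0]
wrist_force: [0.4, -0.0, 0.8]
finger_gap: 0.523
grip_force: 0.0
1.77 [ 530.6 -107.5  230.9] [-4.000e-04  8.267e-01  5.627e-01 -2.000e-04] F [ 0.4 -0.   0.8] q [-0.33  0.23  1.58  0.    1.34  0.05] 0.523 0.0
yaw -21.5 z [-0.001  0.    -1.   ] mom [0.01 0.01 0.01]
```

```bash
python3 -m jog '{"dp":[[-0.001,0,-0.03],[0,0,-0.025],[0,0,-0.015],[0,0,-0.008],[0,0,0]],"delta_rot":[[0,0,0],[0,0,0],[0,0,0],[0,0,0],[0,0,0]]}'
python3 -c "
from h import *
s2();cv2.imwrite('pics/a.png',np.hstack([cv2.resize(arm.read_camera('scene')[110:210,190:290],None,fx=4,fy=4),cv2.resize(arm.read_camera('top')[150:250,240:340],None,fx=4,fy=4)]))"
```

```text
time_s: 2.18
position: [528.0, -105.4, 151.1]
eef_rot: [-0.002, 0.826, 0.564, -0.001]
wrist_force: [0.1, 0.7, 0.1]
finger_gap: 0.529
grip_force: 0.0
2.18 [ 528.  -105.4  151.1] [-0.0019  0.8256  0.5643 -0.0014] F [0.1 0.7 0.1] q [-0.33  0.28  1.71 -0.    1.16  0.05] 0.529 0.0
yaw -21.3 z [-0.004  0.001 -1.   ] mom [ 0.05 -0.   -0.03]
```

View pics/a.png

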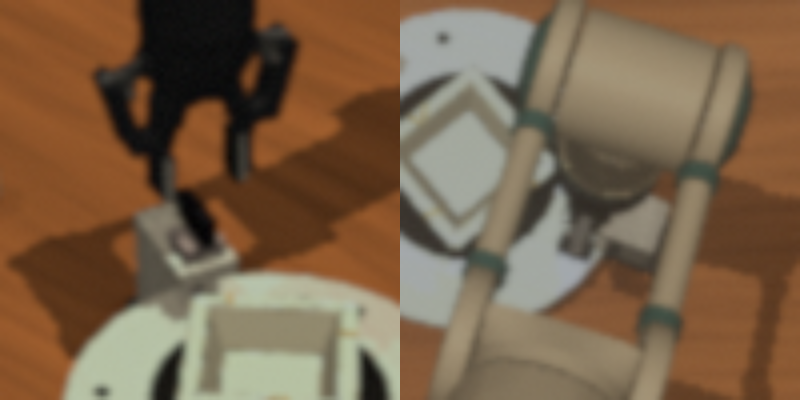

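The crop shows the fingertips at scene pixels (231,156) and (249,154), straddling the wing whose top is near (238,161). The pose reading moved 2 mm, so I read it again and compare the projection.

```bash
python3 -m jog '{"dp":[[0,0,-0.010],[0,0,0],[0,0,0],[0,0,0],[0,0,0]],"delta_rot":[[0,0,0],[0,0,0],[0,0,0],[0,0,0],[0,0,0]]}'
python3 -c "
from h import *
print(pix('scene',[529.5,-107.3,151]),pix('scene',[528,-105.4,151]),pix('scene',[529.5,-107.3,140]))
for i in range(3): arm.read_camera('top');st()"
```

```text
time_s: 2.7
position: [529.8, -105.9, 143.8]
eef_rot: [0.0, 0.825, 0.564, 0.0]
wrist_force: [0.8, 0.2, -0.5]
finger_gap: 0.524
grip_force: 0.0
[237.99834635 157.49443866] [238.89768571 157.53104288] [238.05749832 160.83252698]
2.75 [ 529.7 -105.9  143.8] [4.000e-04 8.255e-01 5.644e-01 3.000e-04] F [0.  0.2 0.3] q [-0.33  0.29  1.72 -0.    1.13  0.05] 0.528 0.0
2.8 [ 529.7 -105.9  143.7] [3.000e-04 8.255e-01 5.644e-01 2.000e-04] F [ 0.1 -0.8  0.2] q [-0.33  0.29  1.72 -0.    1.13  0.05] 0.531 0.0
2.85 [ 529.7 -105.9  143.6] [3.000e-04 8.255e-01 5.644e-01 2.000e-04] F [ 0.3  0.2 -0.2] q [-0.33  0.29  1.72 -0.    1.13  0.05] 0.528 0.0
```

```bash
python3 -m jog '{"dp":[[0,-0.0014,-0.008],[0,0,-0.008],[0,0,-0.006],[0,0,-0.003],[0,0,0]],"delta_rot":[[0,0,0],[0,0,0],[0,0,0],[0,0,0],[0,0,0]]}'
python3 -c "
from h import *
arm.read_camera('top');s2()"
```

```text
time_s: 3.27
position: [528.6, -107.0, 116.9]
eef_rot: [-0.001, 0.826, 0.564, -0.001]
wrist_force: [-0.2, 0.1, -0.4]
finger_gap: 0.528
grip_force: 0.0
3.32 [ 529.  -107.1  117.5] [-6.000e-04  8.255e-01  5.644e-01 -5.000e-04] F [-0.3  0.1  1.5] q [-0.33  0.31  1.75 -0.    1.08  0.04] 0.529 0.0
yaw -21.3 z [-0.001  0.    -1.   ] mom [-0.01  0.    0.02]
```

```bash
python3 -m jog '{"dp":[[0,0,0.002],[0,0,0],[0,0,0],[0,0,0],[0,0,0]],"delta_rot":[[0,0,0],[0,0,0],[0,0,0],[0,0,0],[0,0,0]]}' 0
python3 -m jog '{"dp":[[0,0,0],[0,0,0],[0,0,0],[0,0,0],[0,0,0]],"delta_rot":[[0,0,0],[0,0,0],[0,0,0],[0,0,0],[0,0,0]]}'
python3 -c "
from h import *
s2()"
```

```text
time_s: 3.73
position: [529.9, -107.4, 121.0]
eef_rot: [0.001, 0.826, 0.564, 0.0]
wrist_force: [-0.5, -0.0, 3.6]
finger_gap: 0.125
grip_force: 60.6
time_s: 4.15
position: [529.9, -107.4, 121.0]
eef_rot: [0.001, 0.826, 0.564, 0.0]
wrist_force: [0.7, -0.8, 4.8]
finger_gap: 0.126
grip_force: 60.9
4.15 [ 529.9 -107.4  121. ] [6.000e-04 8.255e-01 5.644e-01 4.000e-04] F [ 0.7 -0.8  4.8] q [-0.33  0.31  1.75 -0.    1.08  0.04] 0.126 60.9
yaw -21.3 z [ 0.001 -0.    -1.   ] mom [0.07 0.06 0.02]
```

```bash
python3 -m jog '{"dp":[[0,0,0.004],[0,0,0.004],[0,0,0.004],[0,0,0.0025],[0,0,0]],"delta_rot":[[0,0,0],[0,0,0],[0,0,0],[0,0,0],[0,0,0]]}'
python3 -m jog '{"dp":[[0,0,0],[0,0,0],[0,0,0],[0,0,0],[0,0,0]],"delta_rot":[[0,0,0],[0,0,0],[0,0,0],[0,0,0],[0,0,0]]}'
python3 -c "
from h import *
s2();cv2.imwrite('pics/b.png',cv2.resize(arm.read_camera('scene')[110:210,190:290],None,fx=5,fy=5))"
```

```text
time_s: 4.57
position: [529.8, -107.3, 134.7]
eef_rot: [0.0, 0.826, 0.564, 0.0]
wrist_force: [4.2, -0.8, -10.0]
finger_gap: 0.127
grip_force: 58.9
time_s: 4.98
position: [529.7, -107.3, 134.6]
eef_rot: [0.0, 0.826, 0.564, 0.0]
wrist_force: [4.7, -1.0, -9.4]
finger_gap: 0.123
grip_force: 58.9
4.98 [ 529.7 -107.3  134.6] [2.000e-04 8.255e-01 5.644e-01 2.000e-04] F [ 4.7 -1.  -9.4] q [-0.33  0.3   1.73  0.    1.11  0.04] 0.123 58.9
yaw -21.3 z [ 0.001 -0.    -1.   ] mom [-0.22 -0.86  0.01]
```

View pics/b.png

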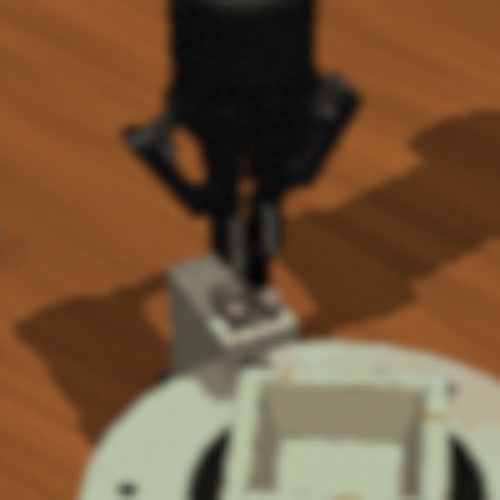

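The wing is gripped and lifted; the spring reads about 9 N, as expected. Now the quarter turn clockwise, with a small centring shift for the side force.

```bash
python3 -m jog '{"dp":[[0.001,0,0.0005],[0,0,0],[0,0,0],[0,0,0],[0,0,0]],"delta_rot":[[0,0,0],[0,0,-3],[0,0,-6],[0,0,-6],[0,0,-6]]}'
python3 -c "
from h import *
s2()"
python3 -m jog '{"dp":[[0,0,0],[0,0,0],[0,0,0],[0,0,0],[0,0,0]],"delta_rot":[[0,0,-4],[0,0,-2],[0,0,-1],[0,0,0],[0,0,0]]}'
python3 -c "
from h import *
s2()"
```

```text
time_s: 5.45
position: [529.8, -107.3, 135.0]
eef_rot: [-0.0, 0.916, 0.402, -0.001]
wrist_force: [2.9, -2.1, -9.3]
finger_gap: 0.127
grip_force: 58.9
5.45 [ 529.8 -107.3  135. ] [-2.000e-04  9.156e-01  4.022e-01 -7.000e-04] F [ 2.9 -2.1 -9.3] q [-0.33  0.3   1.73 -0.    1.12  0.42] 0.127 58.9
yaw -42.6 z [-0.001 -0.    -1.   ] mom [-0.34 -0.64 -0.01]
time_s: 5.87
position: [529.9, -107.3, 135.0]
eef_rot: [-0.0, 0.937, 0.348, -0.001]
wrist_force: [2.0, -2.1, -10.8]
finger_gap: 0.128
grip_force: 58.9
5.87 [ 529.9 -107.3  135. ] [-2.000e-04  9.374e-01  3.483e-01 -7.000e-04] F [  2.   -2.1 -10.8] q [-0.33  0.3   1.73 -0.    1.12  0.53] 0.128 58.9
yaw -49.2 z [-0.001 -0.    -1.   ] mom [-0.42 -0.45 -0.  ]
```

```bash
python3 -m jog '{"dp":[[0,0,0],[0,0,0],[0,0,0],[0,0,0],[0,0,0]],"delta_rot":[[0,0,-3],[0,0,-6],[0,0,-6],[0,0,-6],[0,0,-6]]}'
python3 -m jog '{"dp":[[0,0,0],[0,0,0],[0,0,0],[0,0,0],[0,0,0]],"delta_rot":[[0,0,-6],[0,0,-6],[0,0,-6],[0,0,-6],[0,0,-6]]}'
python3 -m jog '{"dp":[[0,0,0],[0,0,0],[0,0,0],[0,0,0],[0,0,0]],"delta_rot":[[0,0,-3],[0,0,-1.5],[0,0,0],[0,0,0],[0,0,0]]}'
python3 -c "
from h import *
s2()"
```

```text
time_s: 6.28
position: [529.9, -107.3, 135.1]
eef_rot: [0.0, 0.993, 0.117, -0.001]
wrist_force: [2.6, -1.3, -10.2]
finger_gap: 0.124
grip_force: 58.9
time_s: 6.7
position: [529.9, -107.3, 135.1]
eef_rot: [0.0, 0.99, -0.144, -0.001]
wrist_force: [2.2, -2.1, -10.0]
finger_gap: 0.121
grip_force: 58.9
time_s: 7.12
position: [529.9, -107.3, 135.1]
eef_rot: [0.0, 0.984, -0.18, -0.001]
wrist_force: [1.6, -1.8, -9.3]
finger_gap: 0.123
grip_force: 58.9
7.12 [ 529.9 -107.3  135.1] [ 2.000e-04  9.837e-01 -1.799e-01 -7.000e-04] F [ 1.6 -1.8 -9.3] q [-0.33  0.3   1.73 -0.    1.12  1.6 ] 0.123 58.9
yaw -110.7 z [-0.001 -0.    -1.   ] mom [-0.44 -0.29 -0.07]
```

```bash
python3 -m jog '{"dp":[[0,0,-0.001],[0,0,-0.001],[0,0,-0.0002],[0,0,0],[0,0,0]],"delta_rot":[[0,0,0],[0,0,0],[0,0,0],[0,0,0],[0,0,0]]}'
python3 -c "
from h import *
s2()"
python3 -m jog '{"dp":[[0,0,0],[0,0,0],[0,0,0],[0,0,0],[0,0,0]],"delta_rot":[[0,0,0],[0,0,0],[0,0,0],[0,0,0],[0,0,0]]}' 0.045
python3 -m jog '{"dp":[[0,0,0.01],[0,0,0.025],[0,0,0.025],[0,0,0.02],[0,0,0]],"delta_rot":[[0,0,0],[0,0,0],[0,0,0],[0,0,0],[0,0,0]]}'
python3 -c "
from h import *
s2();cv2.imwrite('pics/c.png',cv2.resize(arm.read_camera('scene')[110:210,190:290],None,fx=5,fy=5))"
```

```text
time_s: 7.53
position: [529.9, -107.3, 133.1]
eef_rot: [0.0, 0.984, -0.18, -0.001]
wrist_force: [0.0, -3.0, -9.0]
finger_gap: 0.124
grip_force: 59.3
7.53 [ 529.9 -107.3  133.1] [ 2.000e-04  9.836e-01 -1.803e-01 -5.000e-04] F [ 0. -3. -9.] q [-0.33  0.3   1.73 -0.    1.11  1.61] 0.124 59.3
yaw -110.8 z [-0.001 -0.    -1.   ] mom [-0.54  0.02 -0.04]
time_s: 7.95
position: [530.9, -107.1, 133.8]
eef_rot: [-0.0, 0.984, -0.18, 0.001]
wrist_force: [-0.9, 0.5, -0.5]
finger_gap: 0.529
grip_force: 0.0
time_s: 8.37
position: [533.3, -108.1, 218.5]
eef_rot: [0.001, 0.984, -0.18, 0.005]
wrist_force: [-0.2, 0.5, 0.4]
finger_gap: 0.528
grip_force: 0.0
8.37 [ 533.3 -108.1  218.5] [ 7.000e-04  9.836e-01 -1.803e-01  4.900e-03] F [-0.2  0.5  0.4] q [-0.33  0.23  1.6   0.    1.3   1.61] 0.528 0.0
yaw -110.8 z [ 0.009 -0.003 -1.   ] mom [-0.05 -0.03 -0.01]
```

View pics/c.png

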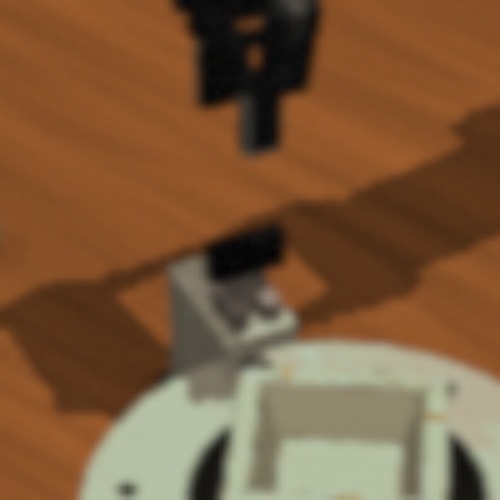

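The wing stands crosswise and raised, at crop (245,250), with the fingers clear. Now to the knob, with the closing line tangential.

```bash
python3 -m jog '{"dp":[[0.013,0.0176,0],[0.013,0.0176,0],[0.013,0.0176,0],[0.013,0.0176,0],[0.013,0.0176,0]],"delta_rot":[[0,0,5.9],[0,0,5.9],[0,0,5.9],[0,0,5.9],[0,0,5.9]]}' 0.06
python3 -m jog '{"dp":[[0.013,0.0176,0],[0.013,0.0176,0],[0.013,0.0176,0],[0.013,0.0176,0],[0.013,0.0176,0]],"delta_rot":[[0,0,5.9],[0,0,5.9],[0,0,5.9],[0,0,5.9],[0,0,5.9]]}'
python3 -m jog '{"dp":[[0,0,-0.03],[0,0,-0.03],[0,0,-0.02],[0,0,0],[0,0,0]],"delta_rot":[[0,0,0],[0,0,0],[0,0,0],[0,0,0],[0,0,0]]}'
python3 -c "
from h import *
for i in range(2): im=arm.read_camera('scene');s2()
cv2.imwrite('pics/d.png',cv2.resize(im[130:260,190:320],None,fx=4,fy=4))
p=arm.observe()['position'];print(pix('scene',p),pix('scene',[660.7,68.6,112]))"
```

```text
time_s: 8.83
position: [595.2, -18.3, 212.2]
eef_rot: [-0.0, 0.997, 0.078, -0.001]
wrist_force: [0.2, -0.9, -0.4]
finger_gap: 0.699
grip_force: 0.0
time_s: 9.25
position: [660.3, 69.8, 211.9]
eef_rot: [-0.0, 0.944, 0.33, -0.001]
wrist_force: [0.0, -0.2, -0.1]
finger_gap: 0.704
grip_force: 0.0
time_s: 9.67
position: [659.2, 68.8, 131.3]
eef_rot: [-0.001, 0.945, 0.327, -0.002]
wrist_force: [0.7, 0.3, 0.7]
finger_gap: 0.705
grip_force: 0.0
9.72 [660.6  68.8 133.2] [-0.000e+00  9.449e-01  3.274e-01 -2.000e-04] F [0.9 0.5 0.8] q [-0.    0.47  1.45 -0.    1.22  0.9 ] 0.705 0.0
yaw -51.8 z [-0. -0. -1.] mom [-0.   -0.04  0.03]
9.77 [661.4  68.7 134.3] [3.000e-04 9.449e-01 3.273e-01 1.000e-03] F [ 0.5 -0.2  0.1] q [-0.    0.47  1.45 -0.    1.22  0.9 ] 0.703 0.0
yaw -51.8 z [ 0.002 -0.    -1.   ] mom [-0.03 -0.02  0.02]
[254.58445279 217.47016238] [254.62813099 224.22820566]
```

View pics/d.png

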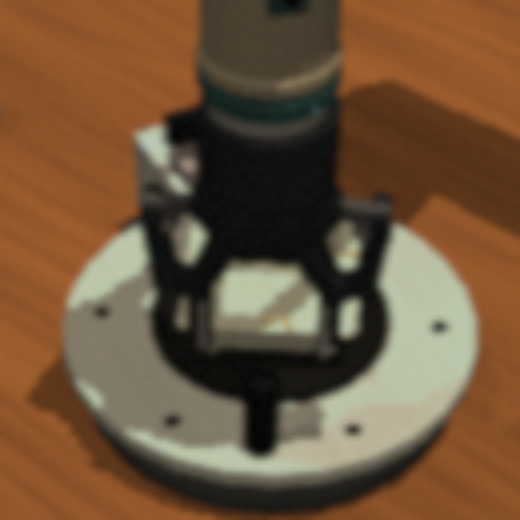

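The fingers, at crop (207,350) and (328,350), straddle the knob at (261,385). I descend and close.

```bash
python3 -m jog '{"dp":[[0,0,-0.015],[0,0,-0.015],[0,0,-0.015],[0,0,-0.004],[0,0,0]],"delta_rot":[[0,0,0],[0,0,0],[0,0,0],[0,0,0],[0,0,0]]}'
python3 -c "
from h import *
s2()"
python3 -m jog '{"dp":[[0,0,0],[0,0,0],[0,0,0],[0,0,0],[0,0,0]],"delta_rot":[[0,0,0],[0,0,0],[0,0,0],[0,0,0],[0,0,0]]}' 0
python3 -m jog '{"dp":[[0,0,0],[0,0,0],[0,0,0],[0,0,0],[0,0,0]],"delta_rot":[[0,0,0],[0,0,0],[0,0,0],[0,0,0],[0,0,0]]}'
python3 - <<'E'
from h import *
s2()
c=np.array([570.7,-3.]);p=arm.observe()['position'][:2]-c;print(np.linalg.norm(p),np.degrees(np.arctan2(p[1],p[0])))
r=115
a=np.radians(38.6+3*np.arange(0,24));q=c+r*np.c_[np.cos(a),np.sin(a)]
print((np.diff(q,axis=0)).round(1).tolist())
E
```

```text
time_s: 10.18
position: [660.5, 68.6, 84.5]
eef_rot: [0.0, 0.945, 0.327, 0.0]
wrist_force: [-0.6, 0.4, -0.5]
finger_gap: 0.707
grip_force: 0.0
10.18 [660.5  68.6  84.5] [0.     0.9449 0.3272 0.    ] F [-0.6  0.4 -0.5] q [-0.    0.51  1.51 -0.    1.12  0.9 ] 0.707 0.0
yaw -51.8 z [ 0. -0. -1.] mom [ 0.01 -0.02  0.04]
time_s: 10.6
position: [661.5, 68.6, 85.8]
eef_rot: [0.001, 0.945, 0.327, 0.001]
wrist_force: [-0.8, 0.5, 5.2]
finger_gap: 0.237
grip_force: 58.5
time_s: 11.02
position: [661.5, 68.6, 85.9]
eef_rot: [0.001, 0.945, 0.327, 0.001]
wrist_force: [-0.3, -0.9, 6.5]
finger_gap: 0.233
grip_force: 58.5
11.02 [661.5  68.6  85.9] [7.000e-04 9.449e-01 3.274e-01 1.400e-03] F [-0.3 -0.9  6.5] q [-0.    0.51  1.51 -0.    1.12  0.9 ] 0.233 58.5
yaw -51.8 z [ 0.003 -0.    -1.   ] mom [-0.09  0.05  0.06]
115.6868933123023 38.25665850039971
[[-3.9, 4.6], [-4.1, 4.4], [-4.3, 4.2], [-4.6, 3.9], [-4.8, 3.7], [-4.9, 3.4], [-5.1, 3.2], [-5.3, 2.9], [-5.4, 2.6], [-5.5, 2.3], [-5.7, 2.0], [-5.8, 1.8], [-5.8, 1.4], [-5.9, 1.1], [-6.0, 0.8], [-6.0, 0.5], [-6.0, 0.2], [-6.0, -0.1], [-6.0, -0.4], [-6.0, -0.7], [-5.9, -1.1], [-5.9, -1.4], [-5.8, -1.7]]
```

Gripped at radius 115.7 and angle 38.3°, both as they should be. Now 30° anticlockwise along the arc.

```bash
python3 -m jog '{"dp":[[-0.0039,0.0046,0],[-0.0041,0.0044,0],[-0.0043,0.0042,0],[-0.0046,0.0039,0],[-0.0048,0.0037,0]],"delta_rot":[[0,0,3],[0,0,3],[0,0,3],[0,0,3],[0,0,3]]}'
python3 -c "
from h import *
s2()"
python3 -m jog '{"dp":[[-0.0049,0.0034,0],[-0.0051,0.0032,0],[-0.0053,0.0029,0],[-0.0054,0.0026,0],[-0.0055,0.0023,0]],"delta_rot":[[0,0,3],[0,0,3],[0,0,3],[0,0,3],[0,0,3]]}'
python3 -m jog '{"dp":[[0,0,0],[0,0,0],[0,0,0],[0,0,0],[0,0,0]],"delta_rot":[[0,0,0],[0,0,0],[0,0,0],[0,0,0],[0,0,0]]}' 0.06
python3 -m jog '{"dp":[[0,0,0.02],[0,0,0.035],[0,0,0.035],[0,0,0.035],[0,0,0.005]],"delta_rot":[[0,0,0],[0,0,0],[0,0,0],[0,0,0],[0,0,0]]}'
python3 - <<'E'
from h import *
im=arm.read_camera('top');s2()
c=np.array([570.7,-3.]);p=arm.observe()['position'][:2]-c;print(np.linalg.norm(p),np.degrees(np.arctan2(p[1],p[0])))
E
```

```text
time_s: 11.43
position: [639.9, 89.5, 85.8]
eef_rot: [0.001, 0.894, 0.449, 0.002]
wrist_force: [0.9, -2.0, 5.3]
finger_gap: 0.235
grip_force: 59.0
11.43 [639.9  89.5  85.8] [0.001  0.8935 0.449  0.0015] F [ 0.9 -2.   5.3] q [ 0.03  0.48  1.56 -0.    1.1   0.67] 0.235 59.0
yaw -36.6 z [ 0.004 -0.    -1.   ] mom [-0.15  0.07 -0.03]
time_s: 11.85
position: [613.7, 104.1, 85.8]
eef_rot: [0.001, 0.827, 0.562, 0.002]
wrist_force: [-0.0, -0.8, 6.3]
finger_gap: 0.238
grip_force: 59.0
time_s: 12.27
position: [612.7, 103.8, 83.8]
eef_rot: [-0.0, 0.828, 0.56, -0.0]
wrist_force: [0.6, 0.2, 0.3]
finger_gap: 0.703
grip_force: 0.0
time_s: 12.68
position: [616.3, 104.1, 221.1]
eef_rot: [0.003, 0.828, 0.561, 0.005]
wrist_force: [0.0, 0.5, 0.6]
finger_gap: 0.7
grip_force: 0.0
12.73 [615.6 104.  219.4] [0.0026 0.8281 0.5606 0.0044] F [-1.2 -0.2  0.3] q [ 0.06  0.35  1.42 -0.    1.36  0.44] 0.703 0.0
yaw -21.8 z [ 0.01   0.001 -1.   ] mom [ 0.03 -0.06 -0.03]
116.08122218298446 67.24709185430163
```

```bash
python3 -m jog '{"dp":[[-0.0055,-0.0141,0],[-0.0055,-0.0141,0],[-0.0055,-0.0141,0],[-0.0055,-0.0141,0],[-0.0055,-0.0141,0]],"delta_rot":[[0,0,-5.93],[0,0,-5.93],[0,0,-5.93],[0,0,-5.93],[0,0,-5.93]]}' 0.045
python3 -m jog '{"dp":[[-0.0055,-0.0141,0],[-0.0055,-0.0141,0],[-0.0055,-0.0141,0],[-0.0055,-0.0141,0],[-0.0055,-0.0141,0]],"delta_rot":[[0,0,-5.93],[0,0,-5.93],[0,0,-5.93],[0,0,-5.93],[0,0,-5.93]]}'
python3 -m jog '{"dp":[[-0.0055,-0.0141,0],[-0.0055,-0.0141,0],[-0.0055,-0.0141,0],[-0.0055,-0.0141,0],[-0.0055,-0.0141,0]],"delta_rot":[[0,0,-5.93],[0,0,-5.93],[0,0,-5.93],[0,0,-5.93],[0,0,-5.93]]}'
python3 -m jog '{"dp":[[0,0,-0.02],[0,0,-0.02],[0,0,-0.01],[0,0,0],[0,0,0]],"delta_rot":[[0,0,0],[0,0,0],[0,0,0],[0,0,0],[0,0,0]]}'
python3 - <<'E'
from h import *
for i in range(3):im=arm.read_camera('top');
s2();im=arm.read_camera('scene');cv2.imwrite('pics/e.png',cv2.resize(im[120:260,180:320],None,fx=4,fy=4))
E
```

```text
time_s: 13.15
position: [584.0, 32.8, 212.3]
eef_rot: [-0.001, 0.945, 0.328, -0.001]
wrist_force: [-0.6, -0.0, 0.2]
finger_gap: 0.53
grip_force: 0.0
time_s: 13.57
position: [556.5, -37.6, 212.4]
eef_rot: [-0.0, 0.997, 0.075, -0.001]
wrist_force: [0.8, 0.6, -0.5]
finger_gap: 0.525
grip_force: 0.0
time_s: 13.98
position: [529.0, -108.0, 212.4]
eef_rot: [-0.0, 0.983, -0.183, -0.001]
wrist_force: [-0.5, -0.9, 0.2]
finger_gap: 0.528
grip_force: 0.0
time_s: 14.4
position: [529.6, -107.3, 163.1]
eef_rot: [-0.0, 0.984, -0.18, -0.001]
wrist_force: [-0.2, 0.6, 0.1]
finger_gap: 0.525
grip_force: 0.0
14.55 [ 530.9 -107.6  165. ] [ 2.000e-04  9.837e-01 -1.798e-01  9.000e-04] F [ 1.  -0.  -0.1] q [-0.33  0.27  1.68 -0.    1.18  1.6 ] 0.526 0.0
yaw -110.7 z [ 0.002 -0.001 -1.   ] mom [-0.    0.02  0.04]
```

View pics/e.png

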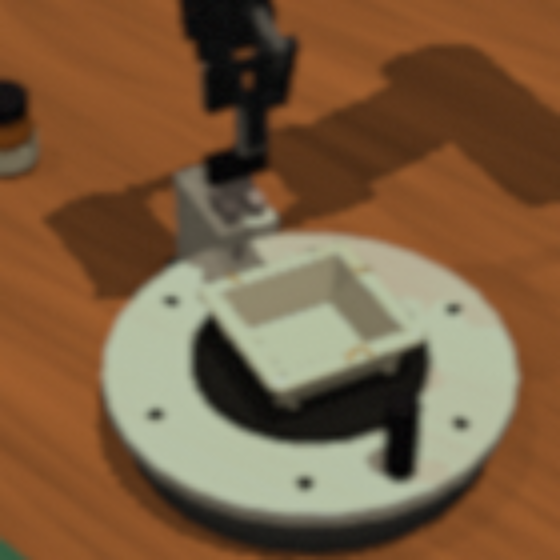

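The wheel has turned about half a step: the knob is at crop (402,440). The fingers are over the crosswise wing. I take it, raise it slightly and turn it back.

```bash
python3 -m jog '{"dp":[[0,0,-0.012],[0,0,-0.012],[0,0,-0.006],[0,0,-0.001],[0,0,0]],"delta_rot":[[0,0,0],[0,0,0],[0,0,0],[0,0,0],[0,0,0]]}'
python3 -m jog '{"dp":[[0,0,0],[0,0,0],[0,0,0],[0,0,0],[0,0,0]],"delta_rot":[[0,0,0],[0,0,0],[0,0,0],[0,0,0],[0,0,0]]}' 0
python3 -m jog '{"dp":[[0,0,0],[0,0,0.0015],[0,0,0.001],[0,0,0],[0,0,0]],"delta_rot":[[0,0,0],[0,0,0],[0,0,0],[0,0,0],[0,0,0]]}'
python3 -c "
from h import *
s2()"
```

```text
time_s: 15.02
position: [530.2, -107.5, 133.3]
eef_rot: [0.0, 0.984, -0.18, 0.0]
wrist_force: [-0.2, -0.6, 0.5]
finger_gap: 0.53
grip_force: 0.0
time_s: 15.43
position: [530.6, -107.7, 134.0]
eef_rot: [0.0, 0.984, -0.18, 0.001]
wrist_force: [-1.0, 1.3, 4.7]
finger_gap: 0.125
grip_force: 62.1
time_s: 15.85
position: [530.4, -107.6, 134.6]
eef_rot: [-0.0, 0.984, -0.18, -0.0]
wrist_force: [3.5, 0.5, -9.9]
finger_gap: 0.124
grip_force: 60.4
15.85 [ 530.4 -107.6  134.6] [-0.000e+00  9.837e-01 -1.800e-01 -1.000e-04] F [ 3.5  0.5 -9.9] q [-0.33  0.3   1.73  0.    1.12  1.6 ] 0.124 60.4
yaw -110.7 z [-0.  0. -1.] mom [-0.18 -0.8   0.03]
```

```bash
python3 -m jog '{"dp":[[0,0,0.001],[0,0,0],[0,0,0],[0,0,0],[0,0,0]],"delta_rot":[[0,0,3],[0,0,6],[0,0,6],[0,0,6],[0,0,6]]}'
python3 -m jog '{"dp":[[0,0,0],[0,0,0],[0,0,0],[0,0,0],[0,0,0]],"delta_rot":[[0,0,6],[0,0,6],[0,0,6],[0,0,6],[0,0,6]]}'
python3 -m jog '{"dp":[[0,0,0],[0,0,0],[0,0,0],[0,0,0],[0,0,0]],"delta_rot":[[0,0,6],[0,0,6],[0,0,6],[0,0,6],[0,0,5]]}'
python3 -m jog '{"dp":[[0,0,0],[0,0,0],[0,0,0],[0,0,0],[0,0,0]],"delta_rot":[[0,0,3],[0,0,0.4],[0,0,0],[0,0,0],[0,0,0]]}'
python3 -c "
from h import *
s2()"
```

```text
time_s: 16.27
position: [530.5, -107.3, 135.8]
eef_rot: [-0.0, 0.998, 0.057, 0.0]
wrist_force: [3.6, 0.5, -9.5]
finger_gap: 0.123
grip_force: 60.3
time_s: 16.68
position: [530.3, -107.0, 135.8]
eef_rot: [-0.001, 0.95, 0.314, 0.0]
wrist_force: [4.2, 0.5, -9.6]
finger_gap: 0.126
grip_force: 60.3
time_s: 17.1
position: [530.1, -106.8, 135.7]
eef_rot: [-0.001, 0.841, 0.541, 0.0]
wrist_force: [3.7, -0.0, -9.3]
finger_gap: 0.124
grip_force: 60.3
time_s: 17.52
position: [530.0, -106.9, 136.3]
eef_rot: [-0.001, 0.826, 0.564, 0.0]
wrist_force: [4.3, 1.9, -9.8]
finger_gap: 0.119
grip_force: 60.2
17.52 [ 530.  -106.9  136.3] [-6.000e-04  8.261e-01  5.636e-01  3.000e-04] F [ 4.3  1.9 -9.8] q [-0.33  0.3   1.73  0.    1.12  0.04] 0.119 60.2
yaw -21.4 z [-0.     0.001 -1.   ] mom [ 0.52 -0.79  0.01]
```

Turned back over the slot. I lower it until the pin meets the wheel (about 5 mm), then let go.

```bash
python3 -m jog '{"dp":[[0,0,-0.002],[0,0,-0.002],[0,0,-0.001],[0,0,0],[0,0,0]],"delta_rot":[[0,0,0],[0,0,0],[0,0,0],[0,0,0],[0,0,0]]}'
python3 -c "
from h import *
s2()"
python3 -m jog '{"dp":[[0,0,0],[0,0,0],[0,0,0],[0,0,0],[0,0,0]],"delta_rot":[[0,0,0],[0,0,0],[0,0,0],[0,0,0],[0,0,0]]}' 0.045
python3 -m jog '{"dp":[[0,0,0.02],[0,0,0.025],[0,0,0.025],[0,0,0.015],[0,0,0]],"delta_rot":[[0,0,0],[0,0,0],[0,0,0],[0,0,0],[0,0,0]]}'
python3 -c "
from h import *
s2();cv2.imwrite('pics/f.png',cv2.resize(arm.read_camera('scene')[110:240,190:320],None,fx=4,fy=4))"
```

```text
time_s: 17.93
position: [530.0, -106.9, 131.5]
eef_rot: [-0.0, 0.826, 0.564, 0.0]
wrist_force: [3.3, 3.0, -9.0]
finger_gap: 0.126
grip_force: 60.4
17.93 [ 530.  -106.9  131.5] [-5.000e-04  8.260e-01  5.637e-01  4.000e-04] F [ 3.3  3.  -9. ] q [-0.33  0.3   1.73  0.    1.11  0.04] 0.126 60.4
yaw -21.4 z [ 0.     0.001 -1.   ] mom [ 0.61 -0.77 -0.05]
time_s: 18.35
position: [530.0, -108.0, 132.2]
eef_rot: [0.001, 0.826, 0.564, -0.0]
wrist_force: [-0.0, 0.4, -0.7]
finger_gap: 0.525
grip_force: 0.0
time_s: 18.77
position: [532.1, -108.5, 220.6]
eef_rot: [0.003, 0.826, 0.564, 0.002]
wrist_force: [0.3, 0.6, 0.3]
finger_gap: 0.528
grip_force: 0.0
18.77 [ 532.1 -108.5  220.6] [0.0033 0.8258 0.564  0.0022] F [0.3 0.6 0.3] q [-0.33  0.23  1.6  -0.    1.31  0.04] 0.528 0.0
yaw -21.3 z [ 0.007 -0.003 -1.   ] mom [-0.   -0.02  0.04]
```

View pics/f.png

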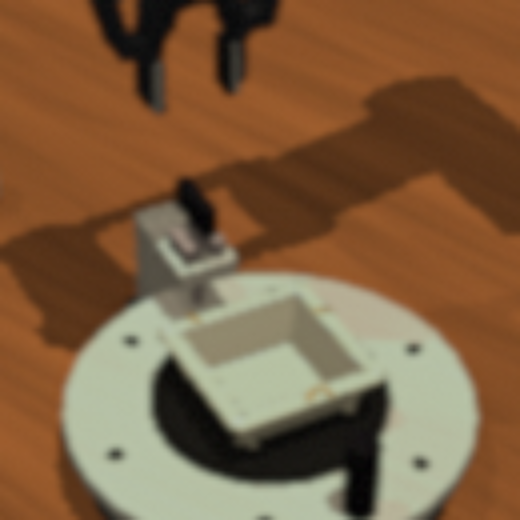

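Run:
```python
from h import *
a=cv2.imread('pics/scene0.png');b=arm.read_camera('scene');cv2.imwrite('pics/scene1.png',b)
for im in(a,b):
    n,l,s,c=cv2.connectedComponentsWithStats((im[145:182,228:250].max(2)<60).astype(np.uint8))
    for i in range(1,n):
        if s[i,4]>20:print(s[i],c[i]+[228,145])
print(pix('scene',[529.6,-107.3,128]),pix('scene',[529.6,-107.3,136.5]),pix('scene',[529.6,-107.3,140]))
```

```text
[ 7 12  9 16 80] [239.0625 164.8375]
[ 6 10 10 15 85] [238.49411765 161.78823529]
[238.0960025  164.44283965] [238.05085388 161.90193073] [238.03213636 160.84853201]
```

The wing lies along the slot, and its blob moved 3.0 px up from home. That fits the riding lift, and the wing was already below 12 mm when I let go. Back to the knob.

```bash
python3 -m jog '{"dp":[[0.0083,0.0211,0],[0.0083,0.0211,0],[0.0083,0.0211,0],[0.0083,0.0211,0],[0.0083,0.0211,0]],"delta_rot":[[0,0,0],[0,0,0],[0,0,0],[0,0,0],[0,0,0]]}' 0.06
python3 -m jog '{"dp":[[0.0083,0.0211,0],[0.0083,0.0211,0],[0.0083,0.0211,0],[0.0083,0.0211,0],[0.0083,0.0211,0]],"delta_rot":[[0,0,0],[0,0,0],[0,0,0],[0,0,0],[0,0,0]]}'
python3 -m jog '{"dp":[[0,0,-0.03],[0,0,-0.03],[0,0,-0.02],[0,0,0],[0,0,0]],"delta_rot":[[0,0,0],[0,0,0],[0,0,0],[0,0,0],[0,0,0]]}'
python3 -c "
from h import *
for i in range(3): im=arm.read_camera('scene')
s2()"
```

```text
time_s: 19.28
position: [570.7, -1.1, 214.6]
eef_rot: [-0.001, 0.826, 0.564, -0.001]
wrist_force: [0.2, -0.6, -0.4]
finger_gap: 0.706
grip_force: 0.0
time_s: 19.7
position: [612.2, 104.4, 214.4]
eef_rot: [-0.001, 0.826, 0.564, -0.002]
wrist_force: [0.7, 0.4, -0.6]
finger_gap: 0.704
grip_force: 0.0
time_s: 20.12
position: [611.4, 103.3, 134.3]
eef_rot: [-0.001, 0.826, 0.564, -0.002]
wrist_force: [-0.3, -0.3, -0.4]
finger_gap: 0.702
grip_force: 0.0
20.27 [614.1 103.4 138. ] [7.000e-04 8.258e-01 5.639e-01 1.100e-03] F [-0.4 -0.1  0.8] q [ 0.06  0.41  1.54 -0.    1.19  0.43] 0.696 0.0
yaw -21.3 z [ 0.003  0.    -1.   ] mom [-0.02  0.05  0.01]
```

```bash
python3 -m jog '{"dp":[[0,0,-0.017],[0,0,-0.017],[0,0,-0.016],[0,0,-0.002],[0,0,0]],"delta_rot":[[0,0,0],[0,0,0],[0,0,0],[0,0,0],[0,0,0]]}'
python3 -m jog '{"dp":[[0,0,0],[0,0,0],[0,0,0],[0,0,0],[0,0,0]],"delta_rot":[[0,0,0],[0,0,0],[0,0,0],[0,0,0],[0,0,0]]}' 0
python3 -m jog '{"dp":[[0,0,0],[0,0,0],[0,0,0],[0,0,0],[0,0,0]],"delta_rot":[[0,0,0],[0,0,0],[0,0,0],[0,0,0],[0,0,0]]}'
python3 - <<'E'
from h import *
s2()
c=np.array([570.7,-3.]);p=arm.observe()['position'][:2]-c;print(np.linalg.norm(p),np.degrees(np.arctan2(p[1],p[0])))
E
```

```text
time_s: 20.68
position: [613.2, 103.3, 85.0]
eef_rot: [0.0, 0.826, 0.564, 0.0]
wrist_force: [0.3, 0.5, 0.4]
finger_gap: 0.704
grip_force: 0.0
time_s: 21.1
position: [613.6, 103.7, 86.3]
eef_rot: [0.0, 0.826, 0.564, 0.001]
wrist_force: [-0.7, 0.2, 5.6]
finger_gap: 0.237
grip_force: 58.8
time_s: 21.52
position: [613.7, 103.7, 86.3]
eef_rot: [0.0, 0.826, 0.564, 0.001]
wrist_force: [-1.8, 0.1, 6.1]
finger_gap: 0.238
grip_force: 58.9
21.52 [613.7 103.7  86.3] [4.000e-04 8.261e-01 5.636e-01 1.100e-03] F [-1.8  0.1  6.1] q [0.06 0.45 1.61 0.   1.08 0.43] 0.238 58.9
yaw -21.4 z [ 0.002  0.001 -1.   ] mom [ 0.08  0.39 -0.27]
115.02259651602422 68.04911970541609
```

```bash
python3 -m jog '{"dp":[[-0.0057,0.002,0],[-0.0058,0.0018,0],[-0.0058,0.0014,0],[-0.0059,0.0011,0],[-0.006,0.0008,0]],"delta_rot":[[0,0,3],[0,0,3],[0,0,3],[0,0,3],[0,0,3]]}'
python3 -c "
from h import *
s2()"
python3 -m jog '{"dp":[[-0.004,0.0004,0],[-0.004,0.0003,0],[-0.004,0.0001,0],[-0.004,0,0],[-0.004,-0.0001,0]],"delta_rot":[[0,0,2],[0,0,2],[0,0,2],[0,0,2],[0,0,2]]}'
python3 - <<'E'
from h import *
s2()
c=np.array([570.7,-3.]);p=arm.observe()['position'][:2]-c;print(np.linalg.norm(p),np.degrees(np.arctan2(p[1],p[0])))
E
```

```text
time_s: 21.93
position: [586.7, 110.8, 86.3]
eef_rot: [0.002, 0.745, 0.667, 0.003]
wrist_force: [3.6, -0.7, 3.3]
finger_gap: 0.236
grip_force: 59.1
21.93 [586.7 110.8  86.3] [0.002  0.7451 0.6669 0.003 ] F [ 3.6 -0.7  3.3] q [0.07 0.42 1.67 0.   1.04 0.18] 0.236 59.1
yaw -6.3 z [ 0.007  0.001 -1.   ] mom [ 0.07 -0.11 -0.82]
time_s: 22.35
position: [566.5, 111.7, 86.3]
eef_rot: [0.002, 0.684, 0.729, 0.003]
wrist_force: [2.4, 0.1, 2.6]
finger_gap: 0.239
grip_force: 59.0
22.35 [566.5 111.7  86.3] [0.0018 0.6845 0.729  0.0028] F [2.4 0.1 2.6] q [0.07 0.39 1.72 0.   1.03 0.01] 0.239 59.0
yaw 3.6 z [ 0.006  0.002 -1.   ] mom [ 0.2  -0.1  -0.67]
114.82323211512485 92.10013011950018
```

```bash
python3 -m jog '{"dp":[[-0.002,-0.0001,0],[-0.002,-0.0001,0],[-0.002,-0.0001,0],[-0.002,-0.0002,0],[-0.002,-0.0002,0]],"delta_rot":[[0,0,1],[0,0,1],[0,0,1],[0,0,1],[0,0,1]]}'
python3 -c "
from h import *
s2()"
python3 -m jog '{"dp":[[-0.001,-0.0001,0],[-0.001,-0.0001,0],[0,0,0],[0,0,0],[0,0,0]],"delta_rot":[[0,0,0.5],[0,0,0.5],[0,0,0],[0,0,0],[0,0,0]]}'
python3 - <<'E'
from h import *
s2()
c=np.array([570.7,-3.]);p=arm.observe()['position'][:2]-c;print(np.linalg.norm(p),np.degrees(np.arctan2(p[1],p[0])))
E
```

```text
time_s: 22.77
position: [554.4, 110.6, 86.3]
eef_rot: [0.001, 0.651, 0.759, 0.001]
wrist_force: [-1.0, 1.1, 10.0]
finger_gap: 0.238
grip_force: 59.8
22.77 [554.4 110.6  86.3] [7.000e-04 6.513e-01 7.588e-01 6.000e-04] F [-1.   1.1 10. ] q [ 0.07  0.38  1.74 -0.    1.02 -0.08] 0.238 59.8
yaw 8.7 z [ 0.002  0.    -1.   ] mom [ 0.02  0.26 -0.25]
time_s: 23.18
position: [552.9, 110.4, 86.3]
eef_rot: [0.001, 0.645, 0.764, 0.001]
wrist_force: [0.4, 0.4, 8.0]
finger_gap: 0.236
grip_force: 59.7
23.18 [552.9 110.4  86.3] [0.0011 0.6452 0.7641 0.001 ] F [0.4 0.4 8. ] q [ 0.07  0.38  1.75 -0.    1.02 -0.09] 0.236 59.7
yaw 9.6 z [ 0.003  0.    -1.   ] mom [ 0.03  0.15 -0.37]
114.75054293442805 98.91304098802563
```

The drag fell away at about 98.2°, which suggests the snap. I push gently on to confirm that it locks.

```bash
python3 -m jog '{"dp":[[-0.0007,-0.0001,0],[-0.0007,-0.0001,0],[0,0,0],[0,0,0],[0,0,0]],"delta_rot":[[0,0,0.4],[0,0,0.3],[0,0,0],[0,0,0],[0,0,0]]}'
python3 - <<'E'
from h import *
s2()
c=np.array([570.7,-3.]);p=arm.observe()['position'][:2]-c;print(np.linalg.norm(p),np.degrees(np.arctan2(p[1],p[0])))
im=arm.read_camera('scene');cv2.imwrite('pics/g.png',im)
n,l,s,c=cv2.connectedComponentsWithStats((im[145:182,228:250].max(2)<60).astype(np.uint8));print(s[1:],c[1:]+[228,145])
E
```

```text
time_s: 23.6
position: [552.7, 110.3, 86.3]
eef_rot: [0.002, 0.641, 0.768, 0.002]
wrist_force: [2.4, 1.3, 6.8]
finger_gap: 0.238
grip_force: 59.5
23.6 [552.7 110.3  86.3] [0.0018 0.6408 0.7677 0.0019] F [2.4 1.3 6.8] q [ 0.07  0.37  1.75  0.    1.01 -0.11] 0.238 59.5
yaw 10.3 z [ 0.005  0.001 -1.   ] mom [ 0.16 -0.1  -0.56]
114.75527756501097 99.04532079471602
[[ 7 13  9 15 76]] [[239.         164.78947368]]
```

The wing blob is back at row 164.8, its home value, and the knob moved only 0.2 mm for a 1.4 mm push, so the pin is home and locked. I back off that push, open and retreat.

```bash
python3 -m jog '{"dp":[[0.0008,0.0001,0],[0,0,0],[0,0,0],[0,0,0],[0,0,0]],"delta_rot":[[0,0,0],[0,0,0],[0,0,0],[0,0,0],[0,0,0]]}' 0.06
python3 -m jog '{"dp":[[0,0,0.015],[0,0,0.03],[0,0,0.035],[0,0,0.035],[0,0,0.03]],"delta_rot":[[0,0,0],[0,0,0],[0,0,0],[0,0,0],[0,0,0]]}'
python3 -m jog '{"dp":[[0,0,0],[0,0,0],[0,0,0],[0,0,0],[0,0,0]],"delta_rot":[[0,0,0],[0,0,0],[0,0,0],[0,0,0],[0,0,0]]}'
python3 - <<'E'
from h import *
s2();im=arm.read_camera('scene');cv2.imwrite('pics/h.png',im)
for (x0,y0,x1,y1) in((228,145,250,182),(285,200,310,218)):
    n,l,s,c=cv2.connectedComponentsWithStats((im[y0:y1,x0:x1].max(2)<60).astype(np.uint8));print(s[1:].tolist(),(c[1:]+[x0,y0]).round(1).tolist())
print(pix('scene',[553.7,110.8,112]),pix('scene',[553.7,110.8,52]))
cv2.imwrite('pics/h.png',cv2.resize(im[130:270,190:330],None,fx=4,fy=4))
E
```

```text
time_s: 24.07
position: [550.7, 110.2, 84.2]
eef_rot: [-0.0, 0.64, 0.768, -0.0]
wrist_force: [-0.5, -1.2, 0.2]
finger_gap: 0.702
grip_force: 0.0
time_s: 24.48
position: [551.2, 110.2, 231.6]
eef_rot: [0.0, 0.64, 0.768, 0.0]
wrist_force: [0.1, -0.4, 0.3]
finger_gap: 0.705
grip_force: 0.0
time_s: 24.9
position: [550.2, 110.2, 227.8]
eef_rot: [-0.001, 0.64, 0.768, -0.001]
wrist_force: [-0.4, 0.5, 0.6]
finger_gap: 0.701
grip_force: 0.0
24.9 [550.2 110.2 227.8] [-0.0013  0.6403  0.7681 -0.0012] F [-0.4  0.5  0.6] q [ 0.07  0.26  1.54 -0.    1.35 -0.11] 0.701 0.0
yaw 10.4 z [-0.004 -0.    -1.   ] mom [-0.    0.01 -0.01]
[[7, 13, 9, 15, 75]] [[238.9, 164.8]]
[[0, 4, 2, 13, 23], [9, 8, 7, 10, 59]] [[285.4, 209.8], [296.7, 212.7]]
[296.5439091 209.5422386] [294.75967798 227.03982176]
```

View pics/h.png

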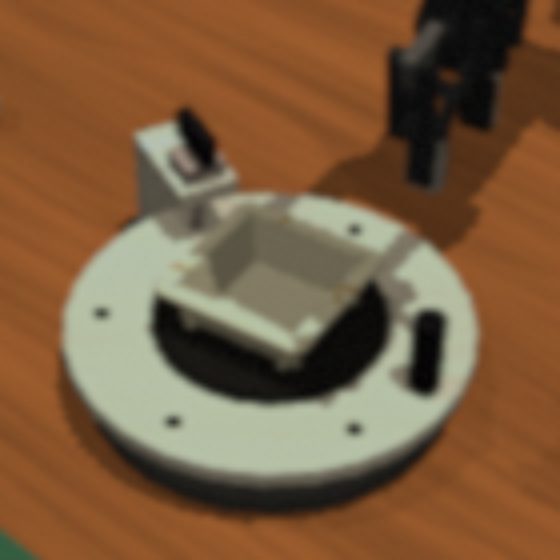

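The knob is at scene pixel (297,212), where one hole on should be. The wing is down along its slot at (239,165) and the gripper is clear.

```bash
python3 -c "
from rig import arm
print(arm.finish_job())"
```

```text
the job is handed in; nothing more can be done
None
```

The job is handed in at about 25 s: by my measurements the dish is one hole (60°) on anticlockwise, the pin is home and locks the wheel, and the gripper is clear, but the hand-in returned no verdict.

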